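Line up sample pucks in a carrier tray and dock it

ROBOT

A 6-joint arm with a two-finger parallel gripper is mounted at the origin on a cart in front of the work surface, level with it; the furniture and walls round the work are solid. World frame = base frame: x ahead of the robot, y to its left, z up, the work surface at z = 0. Lengths are in m, angles in rad, forces in N, time in s.
With the tool pointing down it reaches from about 0.325 to 0.775 m from the base axis. Payload 5.5 kg.
Tool frame: the origin (TCP) lies on the centre line of the jaws, within the pads' length; the fingertips stand 11 mm ahead of it and the grasp point (between the pads) lies 8 mm behind it (manip.tips_ahead is the distance from the TCP to the fingertips, in m); z points along the fingers, y is the line along which they close (so a half turn about z gives the same grasp; the last joint's range is limited). The gripper opens to 85 mm and grips with 20 to 120 N. Pads are 22 mm wide; open, the fingers measure 114 mm over their backs; the gripper's body (76 mm by 85 mm) begins 54 mm behind the grasp point. The pads swing forward as they close: fully open they stand 13 mm farther back than shut.
Start: joints at [-1.212, 0.091, 1.231, -0, 1.82, -0.057], TCP at [0.242, -0.549, 0.242] pointing down, gripper open.
Joint ranges: [-2.87, 2.87], [-0.86, 2.18], [0.17, 2.46], [-1.51, 4.65], [0.06, 2.69], [-2.65, 2.65]. Speed limits (rad/s): [2.57, 2.57, 3.01, 3.14, 3.14, 3.14].

INTERFACE

Orientations are given as a rotation vector (axis times angle).
In Python, from rig import manip, imaging, trace, place_of gives the robot as it stands.
- The arm moves only by the tool apply_moves, never from a script. Its argument "plan" is a list of rows, each an object of numbers: "tx", "ty", "tz": the shift along the tool's x, y, z normalised to -1 to 1, where 1 is 15 cm; "ax", "ay", "az": the turn, a rotation vector about the tool's x, y, z normalised to -1 to 1, where 1 is pi/4 rad; "grip": the gripper's target within -1 to 1 (shut at 1, half-way at 0, fully open at -1). A call has 1 to 12 rows; each row is the pose to reach, as a shift and turn from the pose commanded when the call began, along the tool's axes at that moment; what a row does not reach only later rows make up. A row lasts 1/8 s, in which the tool goes at most 62.5 mm and 10.7 degrees, less where a joint would pass 70% of its speed; a pose out of reach is approached as far as the arm can. A call with a number of a shift or a turn outside -1 to 1 is refused whole. A call with a gripper value outside its range is refused whole. The fingers move at their own pace and stop on an object; "newtons" is the grip in N (left out, the last holds). Time passes only in rows, so rows that repeat a pose let the fingers close. It gives the time, the measured TCP pose, the force, the opening and the grip force at its end, in the units of the state.
- manip.observe(): the state, without advancing time (a new reading comes with each control period).
- imaging.camera(name): name is "side" or "top" or "wrist"; returns a dict with "pixels" (384x512x3 uint8, red, green, blue), "range_z" (384x512 float32, m along the optical axis (not along the pixel's ray), 0 where there is no reading), "camera_matrix" (3x3 intrinsics, pixels), "position" and "orientation" of the camera in the world; the wrist camera has in their place "hand_eye" (4x4, takes a point from camera to tool coordinates, whose origin is the TCP and whose axes are the flange's). Camera axes: x right, y down, z forward; pixel columns grow to the right and rows downward; lengths in m; the calibration is good to about 2 mm. The wrist camera is an equidistant fisheye: a pixel r from the principal point sees the ray r / f radians off the axis. A picture is of the moment at which its call begins: read the wrist's pose just before it.
- manip.finish_job(): hands the job in; it is judged then, once.
Trained networks look in a picture, given as the dict that the camera call returned (one of the last four; its "shot" number tells which), for a name from the list of things; names that differ only in an ending like _2 or _b are one class to them, and where a whole thing is asked for, a point or a joint stands for the part that bears it (a point fixed in the world has none). Each returns a list of dicts, best first, with "conf" (0 to 1); they miss things now and then, are a little off and sometimes report something else, mostly with a low value. They report only what shows in the picture. A call takes as long as a camera call. They do not tell look-alikes from the thing itself.
- trace(picture, thing): "region" (384x512 bool, what is visible of it) and "centre" ([column, row] in pixels, amid what is visible of it).
- place_of(picture, thing): "centre" ([column, row] in pixels: a listed point, or the origin of a listed thing).
The state is a dict: "time": time; "joints": joint angles; "dq": joint speeds; "joint_torque": joint torques, N m; "tool_pos": TCP position; "tool_rot": TCP orientation; "contact_force": force on the tool from outside, world axes, zero at the start; "torque": the same for the moment, N m; "gripper_width": finger opening in m; "finger_force": force on a finger pad.
Only numpy, scipy, OpenCV 4.12 (cv2) and the standard library are available. Lean on these libraries where they do the work, as an engineer would, in place of code of your own. Each camera call takes 0.05 s, during which the arm holds its last target. There are 200 camera calls.

TASK

Lift the white carrier tray by its blue handle and tilt it about 30 degrees towards its metal fence, the long wall opposite the handle, until all three loose sample pucks have slid into a single row against the fence. Then set the tray flat on the bench in the open mouth of the dark converging guide rails, facing the stop, slide it forward until it is fully home against the stop, and let go with the pucks still in their row. Never touch or spill the pucks, and leave the other things on the bench where they are.

Things in the scene. Friction and masses are not known exactly. Their poses are not given: they have to be found in the camera images.
- tray: Loose white open tray, 170 (x) x 90 (y) mm, about 0.3 kg. Origin: centre of its underside, z up. Floor 5 mm, walls 6 mm thick, 18 mm high; inside 158 x 78 mm. At the start x points roughly away from the robot, fence (-y) to its right, handle (+y) to its left. Floor slick (friction about 0.26, +-20 %): pucks slide from some 12 to 18 degrees of tilt on; the tray slides easily on the bench.
- tray_handle (a point): Grip point on the tray's upright blue handle: a flat bar 72 mm long (tray x), 9 mm thick (tray y), from 41 to 71 mm above the tray's underside, on two posts on the +y wall. The point lies at tray x = 0, y = +40.5, z = 58 mm.
- tray_fence (a point): Middle of the top inner edge of the tray's bare metal fence, its -y long wall, 24 mm high; inner face at tray y = -39 mm.
- tray_tab (a point): Centre of the outer face of the push tab in the middle of the tray's -x end wall: tab 46 mm wide, 36 mm high. Tray x = -85, y = 0, z = 22 mm.
- dock: Dark steel rails fixed to the bench, 16 mm high. Origin: on the bench, where the tray's origin lies when it is home; x points into the dock, roughly away from the robot. The tray's axes then match the dock's (fence on -y). Stop face at x = +85.5 mm. Parallel rails, inner faces at y = +-47 mm (2 mm beside the tray), from x = -20 mm to the stop. The tray slides on the bench itself.
- dock_mouth (a point): Middle of the open mouth of the guides, on the bench, at dock x = -120 mm. Here the inner faces stand at y = about +-73 mm; they converge to +-47 mm at dock x = -20 mm.
- sample_puck_1: Loose black cylindrical sample puck, 32 mm diameter, 14 mm high, 60 g, lying flat in the tray on its floor; origin: centre of its underside. Against the fence its centre is at tray y = -23 mm.
- sample_puck_2: Loose blue sample puck, 32 mm diameter, 16 mm high, otherwise the same.
- sample_puck_3: Loose teal sample puck, 32 mm diameter, 18 mm high, otherwise the same.
- petri_dish: Bystander: tan petri dish, 62 mm diameter, 15 mm high; origin: centre of its underside. Leave alone.
- objective_can: Bystander: black and white screw can, 46 mm diameter, 70 mm high; origin: centre of its underside. Leave alone.
- tape_roll: Bystander: brown roll of tape, 65 mm diameter, 18 mm high; origin: centre of its underside. Leave alone.
- marker: Bystander: white marker with a blue cap, 133 mm long, 13 mm thick, lying; origin: its middle, underside. Leave alone.
- filter_case: Bystander: flat black case, 51 x 66 x 20 mm; origin: centre of its underside. Leave alone.
Not all that is in view belongs to the job. Leave any red look-alike of the sample_puck_3 alone.

How it is judged:
On the way, in this order (a step that is already met when the one before it is completed fails the run):
1. the tray is tilted at least 17 degrees and all three pucks lie against its fence (centres within 4 mm) (angle between tray's own z axis and vertical above 0.3 rad and y of each of sample_puck_1, sample_puck_2, sample_puck_3 in the frame of tray below -0.019 m), for 0.2 s.
2. the tray stands flat on the bench in the mouth of the guides, its centre 25 to 160 mm short of home (angle between tray's own z axis and vertical below 0.06 rad and height (world z) of tray below 0.005 m and x of tray in the frame of dock between -0.16 and -0.025 m and y of tray in the frame of dock between -0.03 and 0.03 m), for 0.1 s.
At the end, for the whole second after the job is handed in: The tray is flat on the bench at rest, home in the dock (within 4 mm of the stop, 5 mm sideways, 3.4 degrees), and all three pucks lie flat in it in one row along the fence (centres within 5 mm of touching it), at rest (x of tray in the frame of dock above -0.004 m and y of tray in the frame of dock between -0.005 and 0.005 m and angle between the x axis of tray and the x axis of dock, either way round below 0.06 rad and angle between tray's own z axis and vertical below 0.04 rad and height (world z) of tray below 0.004 m and linear speed of each of tray, sample_puck_1, sample_puck_2, sample_puck_3 below 0.01 m/s and y of each of sample_puck_1, sample_puck_2, sample_puck_3 in the frame of tray below -0.018 m and z of each of sample_puck_1, sample_puck_2, sample_puck_3 in the frame of tray below 0.009 m).
It fails at once if the gripper touches a puck (contact force between the fingers and sample_puck_1 above 1 N or contact force between the fingers and sample_puck_2 above 1 N or contact force between the fingers and sample_puck_3 above 1 N).
It fails at once if a puck leaves the tray (distance between any of sample_puck_1, sample_puck_2, sample_puck_3 and tray above 0.11 m).
It fails at once if a bystander is moved by more than 20 mm (distance of any of petri_dish, objective_can, tape_roll, marker, filter_case from where it was at the start of the episode above 0.02 m).
It also fails if it takes over 69 s, if anything falls off the work surface, if the arm or the gripper's body presses on something with over 40 N, if the wrist force passes 120 N, or if a joint passes its speed limit or range.

## Working session

There is one attempt and no reset: what is moved stays moved. The work goes in short steps, Python scripts to look and compute and a tool call to move; the robot and the scene stay as the last step left them, time stands still between calls to the robot, and variables do not carry over. Pictures are saved under pics/ and viewed, at most 10 in all, crops included, and the job is handed in when it is done.

Besides the shell and the picture viewer there is one more tool, called after "Request:" by a JSON object that holds its "name" and its "arguments", one argument or row to a line. apply_moves: Moves the arm, as the interface text tells. Scaled input: -1 to 1 covers 15 cm each way for a shift and pi/4 rad each way for a turn. Its arguments: {"type":"object","properties":{"plan":{"type":"array","items":{"type":"object","properties":{"tx":{"type":"number"},"ty":{"type":"number"},"tz":{"type":"number"},"ax":{"type":"number"},"ay":{"type":"number"},"az":{"type":"number"},"grip":{"type":"number"}}}},"newtons":{"type":"number"}},"required":["plan"]}

```bash
mkdir -p pics
cat > h.py <<'E'
import numpy as np, cv2
from scipy.spatial.transform import Rotation as R
from rig import manip, imaging, trace, place_of
def rotm(o):
    o=np.array(o,float)
    if o.shape==(3,3): return o
    return (R.from_rotvec(o) if o.size==3 else R.from_quat(o)).as_matrix()
def ray(p,c):
    K=p["camera_matrix"]; d=np.array([(c[0]-K[0,2])/K[0,0],(c[1]-K[1,2])/K[1,1],1.]); return d
def atz(p,c,z):  # pixel on plane z
    d=rotm(p["orientation"])@ray(p,c); o=np.array(p["position"]); return o+d*(z-o[2])/d[2]
def dep(p,c):
    u,v=int(round(c[0])),int(round(c[1])); w=p["range_z"][max(0,v-1):v+2,max(0,u-1):u+2]; w=w[w>0]
    return rotm(p["orientation"])@(ray(p,c)*np.median(w))+np.array(p["position"]) if w.size else None
def save(p,n,crop=None,s=1):
    im=p["pixels"][:,:,::-1]
    if crop: im=im[crop[1]:crop[3],crop[0]:crop[2]]
    cv2.imwrite("pics/"+n,cv2.resize(im,None,fx=s,fy=s,interpolation=cv2.INTER_CUBIC))
E
python3 - <<'E'
from h import *
np.set_printoptions(precision=4,suppress=True)
ims={n:imaging.camera(n) for n in("top","side")}
cv2.imwrite("pics/a.png",np.vstack([ims[n]["pixels"][:,:,::-1] for n in ims])[:, :] if 0 else cv2.resize(np.hstack([ims[n]["pixels"][:,:,::-1] for n in ims]),(800,300)))
save(ims["top"],"top.png",s=1.5)
H=dict(tray=0,tray_handle=.058,tray_fence=.024,tray_tab=.022,dock=0,dock_mouth=0,sample_puck_1=0.005,sample_puck_2=0.005,sample_puck_3=0.005,petri_dish=0,objective_can=0,tape_roll=0,marker=0,filter_case=0)
for n,p in ims.items():
    print(n,p["position"],p["orientation"],p["camera_matrix"][0,0])
    for t,z in H.items():
        for r in place_of(p,t)[:3]: print(t,round(r["conf"],2),np.round(r["centre"],1),atz(p,r["centre"],z),dep(p,r["centre"]))
print(manip.observe())
E
```

```text
top [0.3304 0.0697 1.2433] [-2.113   2.1323 -0.2056] 440.2215643048775
tray 0.82 [186.9 210.8] [0.525  0.2876 0.    ] [0.523  0.2853 0.0128]
tray_handle 0.82 [168.6 209.7] [0.5194 0.3273 0.058 ] [0.5177 0.3249 0.0688]
tray_fence 0.93 [202.4 207.3] [0.5308 0.2401 0.024 ] [0.5308 0.2402 0.0238]
tray_tab 0.75 [192.5 241.3] [0.4361 0.2661 0.022 ] [0.4351 0.2644 0.0327]
sample_puck_1 0.68 [182.1 194.9] [0.5704 0.3015 0.005 ] [0.5672 0.2984 0.0219]
sample_puck_1 0.44 [182.5 214.4] [0.514  0.2989 0.005 ] [0.5114 0.2956 0.0227]
sample_puck_1 0.41 [193.2 243. ] [0.4328 0.2668 0.005 ] [0.433  0.2672 0.0024]
sample_puck_2 0.68 [182.1 194.9] [0.5704 0.3015 0.005 ] [0.5672 0.2984 0.0219]
sample_puck_2 0.44 [182.5 214.4] [0.514  0.2989 0.005 ] [0.5114 0.2956 0.0227]
sample_puck_2 0.41 [193.2 243. ] [0.4328 0.2668 0.005 ] [0.433  0.2672 0.0024]
sample_puck_3 0.68 [182.1 194.9] [0.5704 0.3015 0.005 ] [0.5672 0.2984 0.0219]
sample_puck_3 0.44 [182.5 214.4] [0.514  0.2989 0.005 ] [0.5114 0.2956 0.0227]
sample_puck_3 0.41 [193.2 243. ] [0.4328 0.2668 0.005 ] [0.433  0.2672 0.0024]
petri_dish 0.61 [230.
[... 2008 characters left out ...]
49.7] [ 0.663  -0.2533  0.    ] [ 0.6589 -0.2344  0.0128]
marker 0.5 [190.4 230.4] [0.738  0.1561 0.    ] [0.7349 0.1637 0.0076]
filter_case 0.64 [177.6 302.6] [0.6957 0.3917 0.    ] [0.6883 0.4066 0.0205]
{'time': 1.5, 'joints': array([-1.2117,  0.0911,  1.2307,  0.    ,  1.8198, -0.0567]), 'dq': array([-0.001 ,  0.001 ,  0.0008, -0.0011,  0.    , -0.0004]), 'joint_torque': array([ -0.0029, -45.8458, -41.8087,  -0.0002,   0.0008,   0.    ]), 'tool_pos': array([ 0.2423, -0.5489,  0.2423]), 'tool_rot': array([-3.0739, -0.6484, -0.    ]), 'contact_force': array([ 0.1684, -0.379 , -0.8932]), 'torque': array([-0.0183,  0.0291,  0.0162]), 'finger_force': 0.0, 'gripper_width': 0.08549508500815414}
```

View pics/top.png

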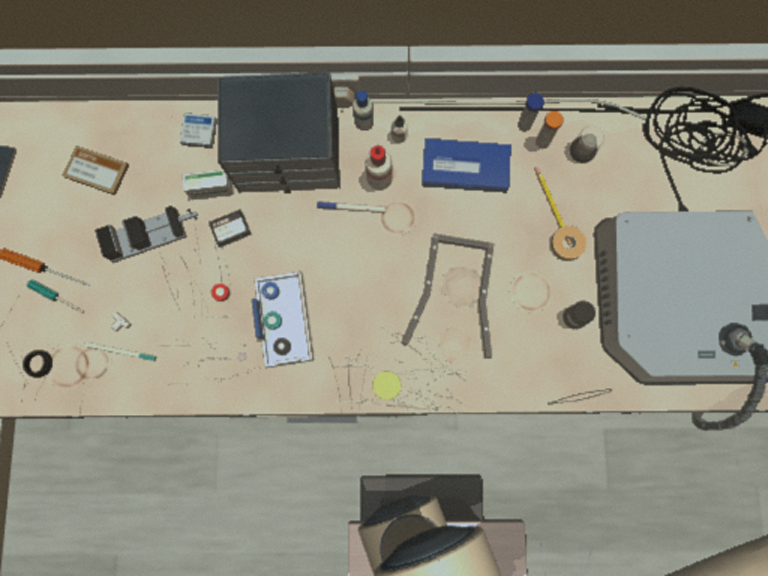

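View pics/a.png

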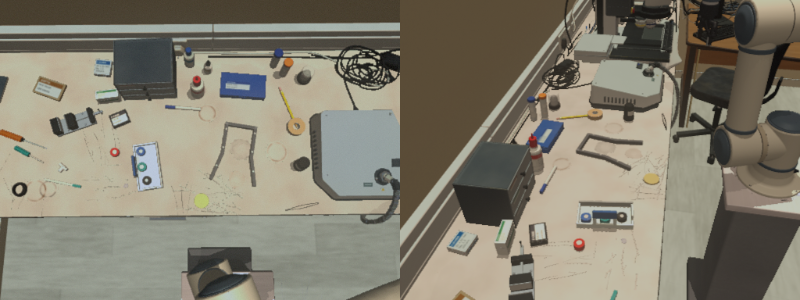

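The top view (1.5x pixels) shows the tray at (285,318) with its handle on the left at (258,318). The pucks are blue (270,290), teal (272,321) and black (283,346). The red look-alike sits outside the tray at (220,292). The dock rails run from the stop at (463,240) to the mouth at (447,350), and the petri dish is near the mouth at (387,385). For the handle, the only thing I could confuse it with is the blue marker cap at (326,205), so I pick the bar on the tray. Next I fit the tray and dock poses.

```bash
cat > fit.py <<'E'
from h import *
from scipy.optimize import minimize
def proj(p,X):
    Xc=(X-np.array(p["position"]))@rotm(p["orientation"]); q=Xc@p["camera_matrix"].T; return q[:,:2]/q[:,2:]
def world(pose,P):
    c,s=np.cos(pose[2]),np.sin(pose[2]); P=np.asarray(P,float)
    return np.c_[pose[0]+c*P[:,0]-s*P[:,1],pose[1]+s*P[:,0]+c*P[:,1],P[:,2]]
def drawprism(p,pose,poly,h,m):
    S=16
    pts=np.vstack([proj(p,world(pose,[(x,y,z) for x,y in poly])) for z in(0,h)])
    hull=cv2.convexHull((pts).astype(np.float32))
    cv2.fillConvexPoly(m,np.round(((hull*4+1.5))*S).astype(np.int32),255,shift=4)
def dock_render(p,pose,w,shape):
    m=np.zeros((shape[0]*4,shape[1]*4),np.uint8)
    for s in(1,-1):
        drawprism(p,pose,[(-.02,s*.047),(.0855,s*.047),(.0855,s*(.047+w)),(-.02,s*(.047+w))],.016,m)
        drawprism(p,pose,[(-.02,s*.047),(-.12,s*.073),(-.12,s*(.073+w)),(-.02,s*(.047+w))],.016,m)
    drawprism(p,pose,[(.0855,-.047-w),(.0855,.047+w),(.0855+w,.047+w),(.0855+w,-.047-w)],.016,m)
    return cv2.resize(m,(shape[1],shape[0]),interpolation=cv2.INTER_AREA)/255.
def fit_dock(p,x0):
    g=cv2.cvtColor(p["pixels"],cv2.COLOR_RGB2GRAY).astype(float)
    b=dock_render(p,[*x0[:3]],.03,g.shape)
    roi=cv2.dilate((b>0).astype(np.uint8),np.ones((15,15)))>0
    a=np.clip((180-g)/100,0,1)
    f=lambda q:((dock_render(p,q[:3],q[3],g.shape)-a)[roi]**2).sum()
    best=None
    for st in(.01,.004):
        r=minimize(f,x0 if best is None else best.x,method="Nelder-Mead",options=dict(initial_simplex=np.vstack([x0 if best is None else best.x]+[(np.array(x0 if best is None else best.x)+np.eye(4)[i]*[st,st,st*5,st*.4][i]) for i in range(4)]),xatol=1e-5,fatol=1e-4,maxiter=400)); best=r
    return best.x,best.fun,a[roi].sum()
E
python3 - <<'E'
from fit import *
np.set_printoptions(precision=4,suppress=True)
p=imaging.camera("top")
A=atz(p,(463/1.5,246/1.5),.016);B=atz(p,(447/1.5,349/1.5),.016);d=A-B;th=np.arctan2(d[1],d[0]);print(A,B,th)
c=A[:2]-.0855*d[:2]/np.hypot(*d[:2])
q,f,n=fit_dock(p,[c[0],c[1],th,.009]);print("dock",q,f,n)
# tray: white mask
hsv=cv2.cvtColor(p["pixels"],cv2.COLOR_RGB2HSV)
r=trace(p,"tray")[0];m=r["region"];print(r["conf"],m.sum())
def rect(m,z):
    cs,_=cv2.findContours(m.astype(np.uint8),0,1);c=max(cs,key=cv2.contourArea)[:,0]
    w=np.array([atz(p,u,z)[:2] for u in c],np.float32);return cv2.minAreaRect(w)
print(rect(m,.018))
hb=(hsv[...,0]>100)&(hsv[...,0]<125)&(hsv[...,1]>110)
k=np.zeros_like(hb);k[195:230,160:179]=1;hb&=k
w=np.array([atz(p,(u,v),.071)[:2] for v,u in zip(*np.nonzero(hb))],np.float32)
print("handle",len(w),w.mean(0),cv2.minAreaRect(w))
cv2.imwrite("pics/crop.png",np.hstack([cv2.resize(p["pixels"][170:260,140:240,::-1],None,fx=4,fy=4,interpolation=2),cv2.resize(p["pixels"][150:240,260:340,::-1],None,fx=4,fy=4,interpolation=2)]))
E
```

```text
[ 0.6556 -0.0623  0.016 ] [ 0.458  -0.0269  0.016 ] -0.17713199736277946
dock [ 0.5756 -0.0452 -0.1741  0.0121] 80.66502545174932 888.4
0.87 1776
((0.5174025297164917, 0.28505784273147583), (0.1720362901687622, 0.10376735776662827), 8.317153930664062)
handle 33 [0.5119 0.3186] ((0.5185002088546753, 0.3180246353149414), (0.02206665463745594, 0.07259383052587509), 78.737548828125)
```

View pics/crop.png

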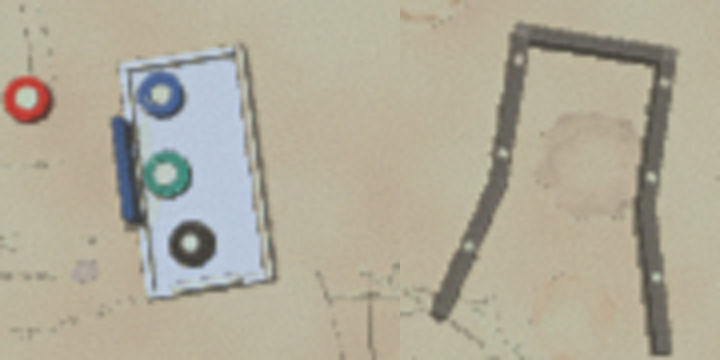

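The crop confirms it: the blue bar is on the left of the white tray, the red ring lies outside, and the dock rails are clear. Now I approach the handle.

```bash
cat > mv.py <<'E'
from h import *
def Rt(yaw,flip=False,tilt=0):
    # tool down, tool y = tray y (flip: -y). tilt about tray +x (rad)
    c,s=np.cos(yaw),np.sin(yaw); x=np.array([c,s,0]);y=np.array([-s,c,0])
    sg=-1 if flip else 1
    ty=y*sg; tz=np.array([0,0,-1.]); tx=np.cross(ty,tz)
    return R.from_rotvec(x*tilt).as_matrix()@np.c_[tx,ty,tz]
def rel(pos,Rm,base=None):
    s=manip.observe(); p0,R0=(s["tool_pos"],rotm(s["tool_rot"])) if base is None else base
    t=R0.T@(np.array(pos)-p0)/.15; a=R.from_matrix(R0.T@Rm).as_rotvec()/(np.pi/4)
    return np.round(np.r_[t,a],3)
E
python3 - <<'E'
from mv import *
s=manip.observe();print(rotm(s["tool_rot"]).round(3), np.arctan2(-.549,.242))
for f in(0,1):
  for q in [(.45,-.4,.25),(.518,.319,.2)]: print(f,rel(q,Rt(.145,f)))
E
```

```text
[[ 0.915  0.404  0.   ]
 [ 0.404 -0.915 -0.   ]
 [ 0.     0.    -1.   ]] -1.1556181885042573
0 [ 1.667 -0.349 -0.051  0.     0.    -3.655]
0 [ 4.018 -4.55   0.282  0.     0.    -3.655]
1 [ 1.667 -0.349 -0.051  0.    -0.     0.345]
1 [ 4.018 -4.55   0.282  0.    -0.     0.345]
```

Request:
{"name": "apply_moves", "arguments": {
  "plan": [
    {"tx": 0.8,"ty": -0.91,"tz": 0,"az": 0.345,"grip": -1},
    {"tx": 0.8,"ty": -0.91,"tz": 0,"az": 0.345,"grip": -1},
    {"tx": 0.8,"ty": -0.91,"tz": 0,"az": 0.345,"grip": -1},
    {"tx": 0.8,"ty": -0.91,"tz": 0,"az": 0.345,"grip": -1}
  ]
}}

```text
invalid input
```

```bash
python3 -c "
from mv import *
s=manip.observe();print(s['tool_pos'],s['joints'],rel((.518,.319,.2),Rt(.145,1)))"
```

```text
[ 0.24239079 -0.54887759  0.24229076] [-1.21165133e+00  9.10746399e-02  1.23069937e+00  2.98410497e-05
  1.81978715e+00 -5.67204310e-02] [ 4.018 -4.55   0.282  0.    -0.     0.345]
```

Request:
{"name": "apply_moves", "arguments": {
  "plan": [
    {"tx": 0.8,"ty": -0.91,"tz": 0,"ax": 0,"ay": 0,"az": 0.345,"grip": -1},
    {"tx": 0.8,"ty": -0.91,"tz": 0,"ax": 0,"ay": 0,"az": 0.345,"grip": -1},
    {"tx": 0.8,"ty": -0.91,"tz": 0,"ax": 0,"ay": 0,"az": 0.345,"grip": -1},
    {"tx": 0.8,"ty": -0.91,"tz": 0,"ax": 0,"ay": 0,"az": 0.345,"grip": -1}
  ],
  "newtons": 60
}}

```text
time: 2.1
tool_pos: [0.2982, -0.3729, 0.2433]
tool_rot: [3.132, 0.234, 0.002]
contact_force: [-0.5, -0.8, -0.1]
gripper_width: 0.0853
finger_force: 0.0
```

```bash
python3 -c "
from mv import *
s=manip.observe();print(s['tool_pos'],s['joints'],rel((.518,.319,.2),Rt(.145,1)))"
```

```text
[ 0.2981533  -0.37287468  0.24329262] [-9.68070312e-01 -2.40380508e-01  1.54414561e+00  7.46993214e-04
  1.83593867e+00  4.53899644e-01] [ 2.134e+00 -4.344e+00  2.860e-01  2.000e-03 -2.000e-03  5.000e-03]
```

Request:
{"name": "apply_moves", "arguments": {
  "plan": [
    {"tx": 0.8,"ty": -0.9,"tz": 0,"ax": 0,"ay": 0,"az": 0,"grip": -1},
    {"tx": 0.8,"ty": -0.9,"tz": 0,"ax": 0,"ay": 0,"az": 0,"grip": -1},
    {"tx": 0.8,"ty": -0.9,"tz": 0,"ax": 0,"ay": 0,"az": 0,"grip": -1}
  ]
}}

```text
time: 2.48
tool_pos: [0.397, -0.2238, 0.2424]
tool_rot: [3.133, 0.226, 0.001]
contact_force: [-0.2, -0.1, 0.2]
gripper_width: 0.0852
finger_force: 0.0
```

Request:
{"name": "apply_moves", "arguments": {
  "plan": [
    {"tx": 0.5,"ty": -0.95,"tz": 0,"ax": 0,"ay": 0,"az": 0,"grip": -1},
    {"tx": 0.5,"ty": -0.95,"tz": 0,"ax": 0,"ay": 0,"az": 0,"grip": -1},
    {"tx": 0.5,"ty": -0.95,"tz": 0,"ax": 0,"ay": 0,"az": 0,"grip": -1}
  ]
}}

```text
time: 2.85
tool_pos: [0.4507, -0.071, 0.2424]
tool_rot: [3.133, 0.23, 0.001]
contact_force: [1.3, -1.2, -0.0]
gripper_width: 0.0851
finger_force: 0.0
```

Request:
{"name": "apply_moves", "arguments": {
  "plan": [
    {"tx": 0.4,"ty": -0.95,"tz": 0,"ax": 0,"ay": 0,"az": 0,"grip": -1},
    {"tx": 0.4,"ty": -0.95,"tz": 0,"ax": 0,"ay": 0,"az": 0,"grip": -1},
    {"tx": 0.4,"ty": -0.95,"tz": 0,"ax": 0,"ay": 0,"az": 0,"grip": -1}
  ]
}}

```text
time: 3.22
tool_pos: [0.4894, 0.0791, 0.242]
tool_rot: [-3.133, -0.231, 0.0]
contact_force: [-0.6, 0.3, 0.8]
gripper_width: 0.0855
finger_force: 0.0
```

Request:
{"name": "apply_moves", "arguments": {
  "plan": [
    {"tx": 0.3,"ty": -0.95,"tz": 0,"ax": 0,"ay": 0,"az": 0,"grip": -1},
    {"tx": 0.3,"ty": -0.95,"tz": 0,"ax": 0,"ay": 0,"az": 0,"grip": -1},
    {"tx": 0.3,"ty": -0.95,"tz": 0,"ax": 0,"ay": 0,"az": 0,"grip": -1},
    {"tx": 0.3,"ty": -0.95,"tz": 0,"ax": 0,"ay": 0,"az": 0,"grip": -1}
  ]
}}

```text
time: 3.72
tool_pos: [0.5131, 0.2255, 0.2414]
tool_rot: [3.133, 0.231, -0.002]
contact_force: [-0.2, -0.1, 0.2]
gripper_width: 0.0856
finger_force: 0.0
```

```bash
python3 -c "
from mv import *
s=manip.observe();print(s['tool_pos'],s['joints'],rel((.518,.319,.2),Rt(.145,1)))"
```

```text
[0.51312052 0.22548645 0.24137779] [ 3.53420672e-01 -1.46834754e-02  1.34073400e+00 -1.42515030e-04
  1.81680211e+00  1.77716402e+00] [ 0.124 -0.612  0.275  0.001  0.002  0.003]
```

Go over the handle at TCP height 0.16 and look with the wrist camera.

Request:
{"name": "apply_moves", "arguments": {
  "plan": [
    {"tx": 0.12,"ty": -0.61,"tz": 0.5,"ax": 0,"ay": 0,"az": 0,"grip": -1},
    {"tx": 0.12,"ty": -0.61,"tz": 0.5,"ax": 0,"ay": 0,"az": 0,"grip": -1},
    {"tx": 0.12,"ty": -0.61,"tz": 0.5,"ax": 0,"ay": 0,"az": 0,"grip": -1},
    {"tx": 0.12,"ty": -0.61,"tz": 0.5,"ax": 0,"ay": 0,"az": 0,"grip": -1}
  ]
}}

```text
time: 4.22
tool_pos: [0.518, 0.3162, 0.1679]
tool_rot: [3.133, 0.225, 0.001]
contact_force: [0.0, 0.1, -0.0]
gripper_width: 0.0854
finger_force: 0.0
```

```bash
cat > wr.py <<'E'
from mv import *
def wshot():
    s=manip.observe(); p=imaging.camera("wrist"); return s,p
def wray(p,c):
    K=p["camera_matrix"]; d=np.array([(c[0]-K[0,2])/K[0,0],(c[1]-K[1,2])/K[1,1]]); r=np.hypot(*d)
    return np.r_[d/max(r,1e-9)*np.sin(r),np.cos(r)]
def wT(s,p):
    T=np.eye(4);T[:3,:3]=rotm(s["tool_rot"]);T[:3,3]=s["tool_pos"];return T@np.array(p["hand_eye"])
def watz(s,p,c,z):
    T=wT(s,p); d=T[:3,:3]@wray(p,c); o=T[:3,3]; return o+d*(z-o[2])/d[2]
E
python3 - <<'E'
from wr import *
np.set_printoptions(precision=4,suppress=True)
s,p=wshot(); save(p,"w1.png",s=1.5); print(s["tool_pos"],s["tool_rot"],p["hand_eye"],p["camera_matrix"])
for t,z in dict(tray=0,tray_handle=.058,tray_fence=.024,tray_tab=.022).items():
    for r in place_of(p,t)[:2]: print(t,r["conf"],r["centre"],watz(s,p,r["centre"],z))
hsv=cv2.cvtColor(p["pixels"],cv2.COLOR_RGB2HSV)
for r in trace(p,"tray_handle")[:1]: print(r["conf"],r["region"].sum(),r["centre"])
m=((hsv[...,0]>100)&(hsv[...,0]<125)&(hsv[...,1]>110)).astype(np.uint8)
n,l,st,ce=cv2.connectedComponentsWithStats(m)
for i in np.argsort(-st[1:,4])[:4]+1:
    w=np.array([watz(s,p,(u,v),.071)[:2] for v,u in zip(*np.nonzero(l==i))],np.float32)
    print(st[i],cv2.minAreaRect(w))
E
```

```text
[0.518  0.3162 0.1679] [3.1328 0.2255 0.001 ] [[-0.0004 -0.9456 -0.3254  0.0833]
 [ 1.     -0.0004 -0.0001  0.    ]
 [-0.     -0.3254  0.9456 -0.132 ]
 [ 0.      0.      0.      1.    ]] [[297.3186   0.     255.2067]
 [  0.     297.3186 189.3587]
 [  0.       0.       1.    ]]
tray 0.62 [247.7, 195.7] [0.4901 0.3202 0.    ]
tray 0.56 [291.0, 173.6] [0.5212 0.2784 0.    ]
tray_handle 0.88 [247.0, 196.5] [0.5106 0.3222 0.058 ]
tray_fence 0.87 [328.6, 179.3] [0.5274 0.244  0.024 ]
tray_tab 0.94 [287.2, 254.7] [0.4362 0.2689 0.022 ]
0.64 12404 [301.0, 173.4]
[246 164   5   7   9] ((0.5404731035232544, 0.32585272192955017), (0.002086202148348093, 0.005410823039710522), 62.00058364868164)
[246 173   4   3   6] ((0.5342139601707458, 0.32440173625946045), (0.0009113119449466467, 0.0029334749560803175), 42.76815414428711)
[334 368   2   5   5] ((0.2964007556438446, 0.18218038976192474), (0.009003075771033764, 0.0013154171174392104), 18.13709259033203)
[203 376   2   2   4] ((0.26309865713119507, 0.3460117280483246), (0.0027262885123491287, 0.001295362482778728), 1.7489190101623535)
```

View pics/w1.png

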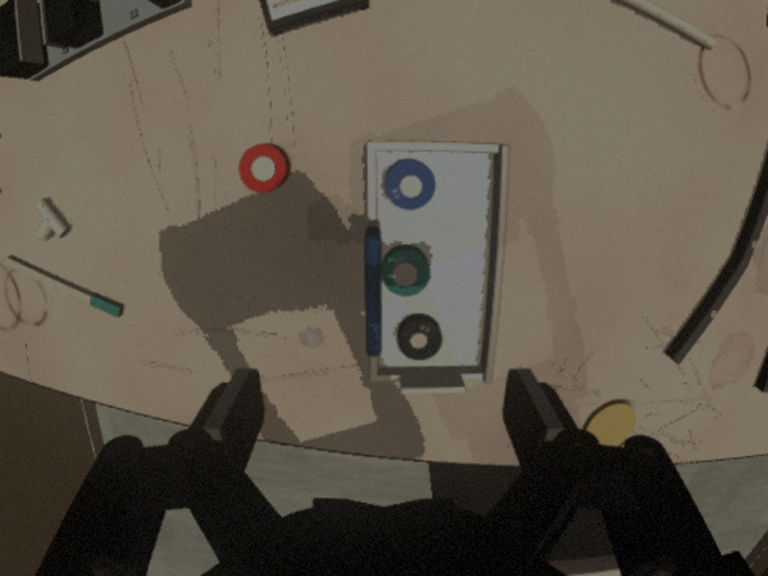

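Run:
```python
from wr import *
np.set_printoptions(precision=4,suppress=True)
s,p=wshot()
a=watz(s,p,(373.5/1.5,224/1.5),.071)[:2];b=watz(s,p,(374/1.5,355/1.5),.071)[:2]
d=a-b;print(a,b,(a+b)/2,np.hypot(*d),np.arctan2(d[1],d[0]))
C=[watz(s,p,(u/1.5,v/1.5),z)[:2] for u,v,z in[(508,146,.024),(494,382,.024),(366,143,.018),(372,380,.018)]]
print(np.array(C));
for i,j in((0,1),(2,3)): d=C[i]-C[j];print(np.hypot(*d),np.arctan2(d[1],d[0]))
h=(a+b)/2; print(rel((h[0],h[1],.05),Rt(.145,1)))
```

```text
[0.5545 0.3271] [0.4784 0.3163] [0.5165 0.3217] 0.07683073626761372 0.14002921990436848
[[0.6081 0.2506]
 [0.4424 0.223 ]
 [0.5949 0.3386]
 [0.4294 0.3122]]
0.16792693414740423 0.16529020805881917
0.16767325806141786 0.158329773701057
[-0.005 -0.032  0.789 -0.001 -0.002 -0.001]
```

Request:
{"name": "apply_moves", "arguments": {
  "plan": [
    {"tx": -0.015,"ty": -0.03,"tz": 0.4,"ax": 0,"ay": 0,"az": -0.009,"grip": -1},
    {"tx": -0.015,"ty": -0.03,"tz": 0.7,"ax": 0,"ay": 0,"az": -0.009,"grip": -1},
    {"tx": -0.015,"ty": -0.03,"tz": 0.785,"ax": 0,"ay": 0,"az": -0.009,"grip": -1},
    {"tx": -0.015,"ty": -0.03,"tz": 0.785,"ax": 0,"ay": 0,"az": -0.009,"grip": -1},
    {"tx": -0.015,"ty": -0.03,"tz": 0.785,"ax": 0,"ay": 0,"az": -0.009,"grip": 0.5},
    {"tx": -0.015,"ty": -0.03,"tz": 0.785,"ax": 0,"ay": 0,"az": -0.009,"grip": 1},
    {"tx": -0.015,"ty": -0.03,"tz": 0.785,"ax": 0,"ay": 0,"az": -0.009,"grip": 1},
    {"tx": -0.015,"ty": -0.03,"tz": 0.785,"ax": 0,"ay": 0,"az": -0.009,"grip": 1},
    {"tx": -0.015,"ty": -0.03,"tz": 0.785,"ax": 0,"ay": 0,"az": -0.009,"grip": 1},
    {"tx": -0.015,"ty": -0.03,"tz": 0.785,"ax": 0,"ay": 0,"az": -0.009,"grip": 1}
  ],
  "newtons": 80
}}

```text
time: 5.82
tool_pos: [0.5146, 0.3216, 0.0501]
tool_rot: [-3.132, -0.238, -0.001]
contact_force: [-0.9, -1.1, 4.6]
gripper_width: 0.0076
finger_force: 79.0
```

```bash
python3 -c "
from wr import *
print(manip.observe()['joints'])
s,p=wshot(); save(p,'w2.png',s=1.5)"
```

```text
[ 5.02602446e-01  1.55847473e-01  1.50272928e+00 -2.01832238e-04
  1.48236156e+00  1.92159721e+00]
```

View pics/w2.png

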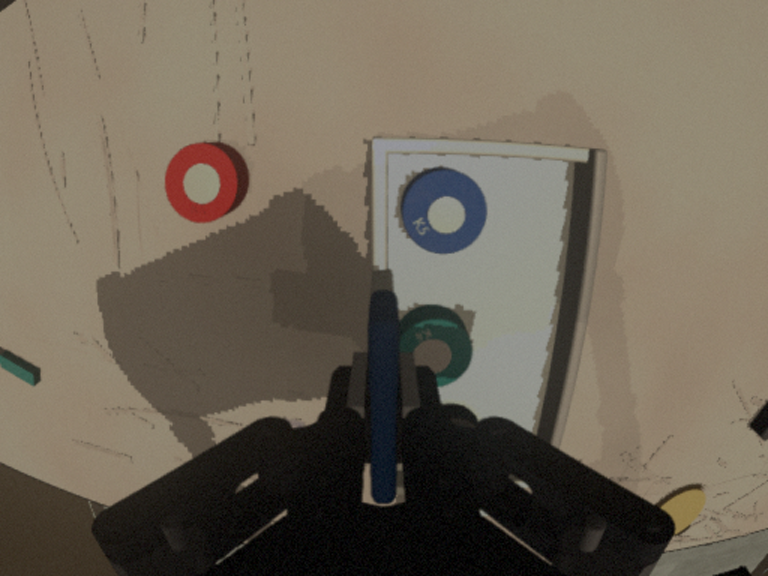

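The bar is held centred between the pads, and the pucks are clear of them. Now I lift.

Request:
{"name": "apply_moves", "arguments": {
  "plan": [
    {"tx": 0,"ty": 0,"tz": -0.05,"ax": 0,"ay": 0,"az": 0,"grip": 1},
    {"tx": 0,"ty": 0,"tz": -0.15,"ax": 0,"ay": 0,"az": 0,"grip": 1},
    {"tx": 0,"ty": 0,"tz": -0.3,"ax": 0,"ay": 0,"az": 0,"grip": 1},
    {"tx": 0,"ty": 0,"tz": -0.45,"ax": 0,"ay": 0,"az": 0,"grip": 1},
    {"tx": 0,"ty": 0,"tz": -0.6,"ax": 0,"ay": 0,"az": 0,"grip": 1},
    {"tx": 0,"ty": 0,"tz": -0.68,"ax": 0,"ay": 0,"az": 0,"grip": 1},
    {"tx": 0,"ty": 0,"tz": -0.7,"ax": 0,"ay": 0,"az": 0,"grip": 1}
  ],
  "newtons": 110
}}

```text
time: 6.75
tool_pos: [0.5146, 0.3218, 0.1554]
tool_rot: [-3.132, -0.238, -0.002]
contact_force: [0.8, 0.3, -5.5]
gripper_width: 0.0075
finger_force: 107.4
```

Request:
{"name": "apply_moves", "arguments": {
  "plan": [
    {"tx": 0,"ty": 0,"tz": 0,"ax": 0.05,"ay": 0,"az": 0,"grip": 1},
    {"tx": 0,"ty": 0,"tz": 0,"ax": 0.15,"ay": 0,"az": 0,"grip": 1},
    {"tx": 0,"ty": 0,"tz": 0,"ax": 0.25,"ay": 0,"az": 0,"grip": 1},
    {"tx": 0,"ty": 0,"tz": 0,"ax": 0.35,"ay": 0,"az": 0,"grip": 1},
    {"tx": 0,"ty": 0,"tz": 0,"ax": 0.45,"ay": 0,"az": 0,"grip": 1},
    {"tx": 0,"ty": 0,"tz": 0,"ax": 0.55,"ay": 0,"az": 0,"grip": 1},
    {"tx": 0,"ty": 0,"tz": 0,"ax": 0.63,"ay": 0,"az": 0,"grip": 1},
    {"tx": 0,"ty": 0,"tz": 0,"ax": 0.68,"ay": 0,"az": 0,"grip": 1},
    {"tx": 0,"ty": 0,"tz": 0,"ax": 0.68,"ay": 0,"az": 0,"grip": 1},
    {"tx": 0,"ty": 0,"tz": 0,"ax": 0.68,"ay": 0,"az": 0,"grip": 1},
    {"tx": 0,"ty": 0,"tz": 0,"ax": 0.68,"ay": 0,"az": 0,"grip": 1},
    {"tx": 0,"ty": 0,"tz": 0,"ax": 0.68,"ay": 0,"az": 0,"grip": 1}
  ]
}}

```text
time: 8.25
tool_pos: [0.5143, 0.3219, 0.1547]
tool_rot: [-2.601, -0.199, 0.054]
contact_force: [0.4, 1.0, -4.8]
gripper_width: 0.0076
finger_force: 108.2
```

```bash
python3 -c "
from wr import *
print(manip.observe()['joints'])
s,p=wshot(); save(p,'w3.png',s=1.5)"
```

```text
[0.22096031 0.00357204 1.55708082 0.53266736 1.54429975 1.63471202]
```

View pics/w3.png

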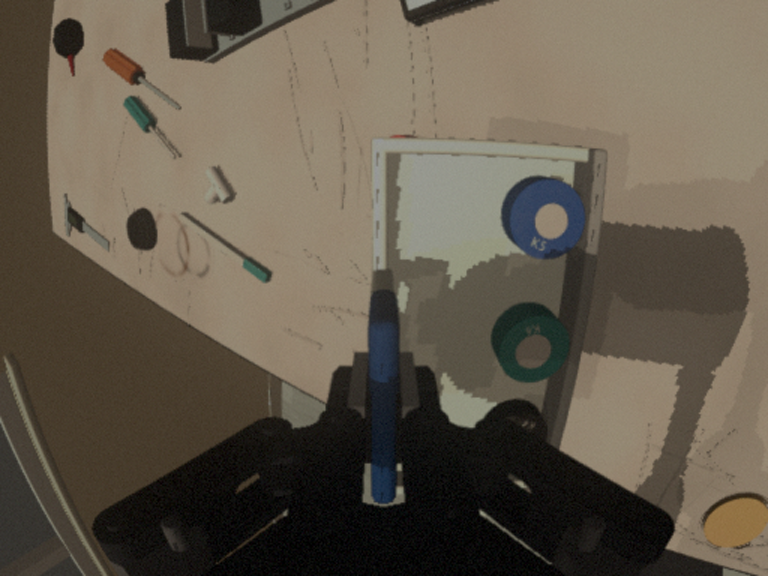

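All three pucks lie along the fence: blue at (545,217), teal at (532,342) and black at (515,420), partly hidden. Now I work out the tray's offset in the tool frame and the next targets.

Run:
```python
from wr import *
np.set_printoptions(precision=4,suppress=True)
s,p=wshot(); H=np.array(p["hand_eye"])
def tz(c,z):
    d=H[:3,:3]@wray(p,(c[0]/1.5,c[1]/1.5)); return H[:3,3]+d*(z-H[2,3])/d[2]
for c,z in[((373,138),.032),((590,150),.032),((605,150),.026),((385,290),-.021),((385,502),-.021)]: print(c,tz(c,z))
for t in("tray_handle","tray_fence"):
  for r in place_of(p,t)[:1]: print(t,r["conf"],tz(np.array(r["centre"])*1.5,-.008 if t=="tray_handle" else .026))
D=(.5756,-.0452,-.1741)
x=np.array([np.cos(D[2]),np.sin(D[2])]);y=np.array([-x[1],x[0]])
for dx in(-.12,0):
  for d in (0,):
    tc=np.array(D[:2])+dx*x+.0405*y; print("tcp",dx,tc)
tc=np.array(D[:2])-.12*x+.0405*y
s0=(s["tool_pos"],rotm(s["tool_rot"]))
for z,t in((.16,.35),(.12,.0)): print(z,t,rel((tc[0],tc[1],z),Rt(D[2],1,t)))
```

```text
(373, 138) [ 0.0827 -0.0037  0.032 ]
(590, 150) [0.082  0.0804 0.032 ]
(605, 150) [0.0827 0.0841 0.026 ]
(385, 290) [ 0.0435  0.0004 -0.021 ]
(385, 502) [-0.0356  0.0006 -0.021 ]
tray_handle 0.67 [-0.0034  0.     -0.008 ]
tray_fence 0.82 [0.0006 0.08   0.026 ]
tcp -0.12 [0.4644 0.0155]
tcp 0 [ 0.5826 -0.0053]
0.16 0.35 [-0.639  1.676 -1.033 -0.232  0.178  0.376]
0.12 0.0 [-0.639  1.811 -0.803 -0.674  0.111  0.406]
```

Request:
{"name": "apply_moves", "arguments": {
  "plan": [
    {"tx": -0.02,"ty": 0.05,"tz": -0.03,"ax": -0.007,"ay": 0.005,"az": 0.011,"grip": 1},
    {"tx": -0.06,"ty": 0.15,"tz": -0.09,"ax": -0.021,"ay": 0.016,"az": 0.033,"grip": 1},
    {"tx": -0.11,"ty": 0.29,"tz": -0.18,"ax": -0.04,"ay": 0.03,"az": 0.065,"grip": 1},
    {"tx": -0.17,"ty": 0.44,"tz": -0.27,"ax": -0.06,"ay": 0.047,"az": 0.1,"grip": 1},
    {"tx": -0.22,"ty": 0.59,"tz": -0.36,"ax": -0.082,"ay": 0.062,"az": 0.132,"grip": 1},
    {"tx": -0.27,"ty": 0.72,"tz": -0.44,"ax": -0.1,"ay": 0.076,"az": 0.161,"grip": 1},
    {"tx": -0.31,"ty": 0.81,"tz": -0.5,"ax": -0.112,"ay": 0.086,"az": 0.182,"grip": 1},
    {"tx": -0.32,"ty": 0.84,"tz": -0.517,"ax": -0.116,"ay": 0.089,"az": 0.188,"grip": 1}
  ]
}}

```text
time: 9.45
tool_pos: [0.4893, 0.167, 0.1576]
tool_rot: [-2.699, 0.02, 0.005]
contact_force: [0.8, 0.7, -5.9]
gripper_width: 0.0071
finger_force: 108.2
```

```bash
python3 -c "
from wr import *
s=manip.observe();print(s['joints'])
print(rel((.4644,.0155,.16),Rt(-.174,1,.30)))"
```

```text
[-0.0163657  -0.19984801  1.71694417  0.44270912  1.62664094  1.59367253]
[-0.153  0.909 -0.447 -0.18   0.082  0.188]
```

Request:
{"name": "apply_moves", "arguments": {
  "plan": [
    {"tx": -0.01,"ty": 0.06,"tz": -0.03,"ax": -0.012,"ay": 0.005,"az": 0.012,"grip": 1},
    {"tx": -0.03,"ty": 0.17,"tz": -0.08,"ax": -0.034,"ay": 0.015,"az": 0.035,"grip": 1},
    {"tx": -0.05,"ty": 0.31,"tz": -0.15,"ax": -0.06,"ay": 0.028,"az": 0.064,"grip": 1},
    {"tx": -0.08,"ty": 0.47,"tz": -0.23,"ax": -0.093,"ay": 0.042,"az": 0.097,"grip": 1},
    {"tx": -0.105,"ty": 0.63,"tz": -0.31,"ax": -0.125,"ay": 0.057,"az": 0.13,"grip": 1},
    {"tx": -0.13,"ty": 0.77,"tz": -0.38,"ax": -0.152,"ay": 0.069,"az": 0.159,"grip": 1},
    {"tx": -0.148,"ty": 0.87,"tz": -0.43,"ax": -0.173,"ay": 0.079,"az": 0.18,"grip": 1},
    {"tx": -0.153,"ty": 0.909,"tz": -0.447,"ax": -0.18,"ay": 0.082,"az": 0.188,"grip": 1},
    {"tx": -0.153,"ty": 0.909,"tz": -0.447,"ax": -0.18,"ay": 0.082,"az": 0.188,"grip": 1}
  ]
}}

```text
time: 10.58
tool_pos: [0.4647, 0.0164, 0.1596]
tool_rot: [-2.832, 0.245, -0.036]
contact_force: [-0.1, 0.3, -4.6]
gripper_width: 0.0072
finger_force: 108.2
```

```bash
python3 -c "
from wr import *
s=manip.observe();print(s['joints'])
print(rel((.4644,.0155,.09),Rt(-.174,1,0)))"
```

```text
[-0.25069209 -0.30391815  1.77036783  0.30148921  1.69458101  1.52730841]
[-0.     0.143  0.441 -0.382  0.002  0.002]
```

Request:
{"name": "apply_moves", "arguments": {
  "plan": [
    {"tx": 0,"ty": 0.01,"tz": 0.03,"ax": -0.03,"ay": 0,"az": 0,"grip": 1},
    {"tx": 0,"ty": 0.03,"tz": 0.1,"ax": -0.08,"ay": 0,"az": 0,"grip": 1},
    {"tx": 0,"ty": 0.06,"tz": 0.19,"ax": -0.15,"ay": 0,"az": 0,"grip": 1},
    {"tx": 0,"ty": 0.09,"tz": 0.28,"ax": -0.22,"ay": 0,"az": 0,"grip": 1},
    {"tx": 0,"ty": 0.12,"tz": 0.36,"ax": -0.29,"ay": 0,"az": 0,"grip": 1},
    {"tx": 0,"ty": 0.135,"tz": 0.42,"ax": -0.35,"ay": 0.002,"az": 0.002,"grip": 1},
    {"tx": 0,"ty": 0.143,"tz": 0.441,"ax": -0.382,"ay": 0.002,"az": 0.002,"grip": 1},
    {"tx": 0,"ty": 0.143,"tz": 0.441,"ax": -0.382,"ay": 0.002,"az": 0.002,"grip": 1},
    {"tx": 0,"ty": 0.143,"tz": 0.441,"ax": -0.382,"ay": 0.002,"az": 0.002,"grip": 1}
  ]
}}

```text
time: 11.7
tool_pos: [0.4647, 0.0157, 0.0905]
tool_rot: [-3.129, 0.272, -0.002]
contact_force: [0.4, 0.6, -4.6]
gripper_width: 0.0078
finger_force: 108.2
```

Run:
```python
from wr import *
np.set_printoptions(precision=4,suppress=True)
print(rel((.4644,.0155,.05),Rt(-.174,1,0)))
s,p=wshot(); save(p,'w4.png',s=1.5); print(s["tool_pos"])
```

```text
[-0.002  0.001  0.27  -0.001 -0.001  0.   ]
[0.4647 0.0157 0.0905]
```

View pics/w4.png

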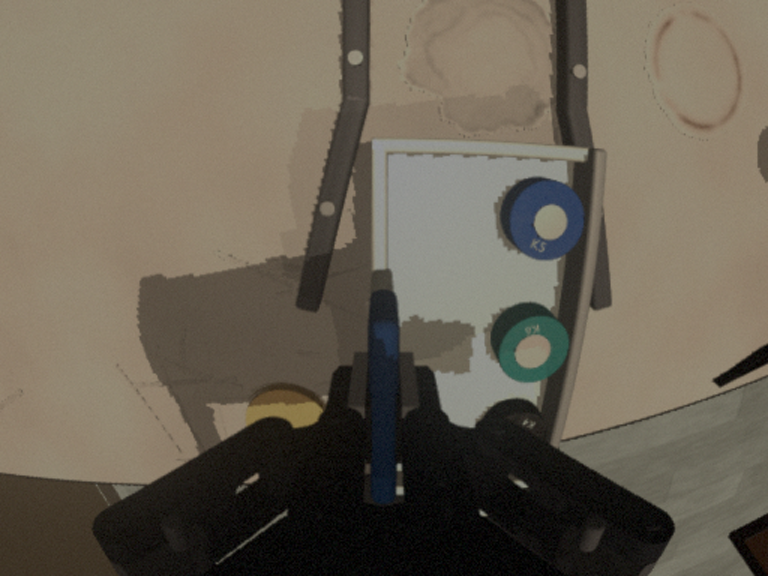

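Run:
```python
from wr import *
np.set_printoptions(precision=4,suppress=True)
s,p=wshot(); H=np.array(p["hand_eye"])
def tz(c,z):
    d=H[:3,:3]@wray(p,(c[0]/1.5,c[1]/1.5)); return H[:3,3]+d*(z-H[2,3])/d[2]
zt=s["tool_pos"][2]-.016
for c in[(369,20),(368,102),(319,308),(309,310)]: print("L",c,tz(c,zt))
for c in[(553,20),(556,115),(592,306),(609,306)]: print("R",c,tz(c,zt), "bench",tz(c,zt+.016))
```

```text
L (369, 20) [ 0.1385 -0.006   0.0745]
L (368, 102) [ 0.0993 -0.0064  0.0745]
L (319, 308) [-0.0005 -0.0319  0.0745]
L (309, 310) [-0.0016 -0.0371  0.0745]
R (553, 20) [0.1447 0.081  0.0745] bench [0.1494 0.0872 0.0905]
R (556, 115) [0.0972 0.0826 0.0745] bench [0.0983 0.089  0.0905]
R (592, 306) [-0.0003  0.1131  0.0745] bench [-0.0068  0.1218  0.0905]
R (609, 306) [-0.0005  0.124   0.0745] bench [-0.007   0.1336  0.0905]
```

Rail centre is at 0.041 in the tool frame and the tray centre at 0.0403, so it is aligned to within 1 mm. Next I set it down.

Request:
{"name": "apply_moves", "arguments": {
  "plan": [
    {"tx": 0,"ty": 0.003,"tz": 0.05,"ax": 0,"ay": 0,"az": 0,"grip": 1},
    {"tx": 0,"ty": 0.003,"tz": 0.12,"ax": 0,"ay": 0,"az": 0,"grip": 1},
    {"tx": 0,"ty": 0.003,"tz": 0.19,"ax": 0,"ay": 0,"az": 0,"grip": 1},
    {"tx": 0,"ty": 0.003,"tz": 0.24,"ax": 0,"ay": 0,"az": 0,"grip": 1},
    {"tx": 0,"ty": 0.003,"tz": 0.26,"ax": 0,"ay": 0,"az": 0,"grip": 1},
    {"tx": 0,"ty": 0.003,"tz": 0.27,"ax": 0,"ay": 0,"az": 0,"grip": 1},
    {"tx": 0,"ty": 0.003,"tz": 0.27,"ax": 0,"ay": 0,"az": 0,"grip": 1}
  ]
}}

```text
time: 12.68
tool_pos: [0.4647, 0.0151, 0.0502]
tool_rot: [3.129, -0.273, 0.002]
contact_force: [-1.5, -0.0, -2.3]
gripper_width: 0.0072
finger_force: 108.7
```

Request:
{"name": "apply_moves", "arguments": {
  "plan": [
    {"tx": 0,"ty": 0,"tz": 0,"ax": 0,"ay": 0,"az": 0,"grip": 1},
    {"tx": 0.02,"ty": 0,"tz": 0,"ax": 0,"ay": 0,"az": 0,"grip": 1},
    {"tx": 0.06,"ty": 0,"tz": 0,"ax": 0,"ay": 0,"az": 0,"grip": 1},
    {"tx": 0.11,"ty": 0,"tz": 0,"ax": 0,"ay": 0,"az": 0,"grip": 1},
    {"tx": 0.16,"ty": 0,"tz": 0,"ax": 0,"ay": 0,"az": 0,"grip": 1},
    {"tx": 0.2,"ty": 0,"tz": 0,"ax": 0,"ay": 0,"az": 0,"grip": 1},
    {"tx": 0.22,"ty": 0,"tz": 0,"ax": 0,"ay": 0,"az": 0,"grip": 1},
    {"tx": 0.22,"ty": 0,"tz": 0,"ax": 0,"ay": 0,"az": 0,"grip": 1}
  ],
  "newtons": 40
}}

```text
time: 13.68
tool_pos: [0.498, 0.0092, 0.0501]
tool_rot: [3.129, -0.273, 0.003]
contact_force: [-0.5, 1.2, 4.2]
gripper_width: 0.0073
finger_force: 109.8
```

Run:
```python
from wr import *
np.set_printoptions(precision=4,suppress=True)
s,p=wshot(); save(p,'w5.png',s=1.5); print(s["tool_pos"])
```

```text
[0.498  0.0092 0.0501]
```

View pics/w5.png

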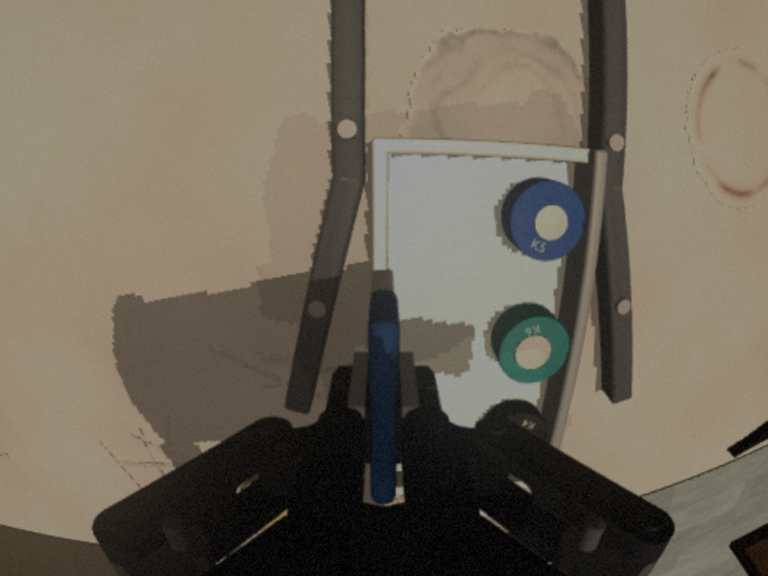

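Request:
{"name": "apply_moves", "arguments": {
  "plan": [
    {"tx": 0.02,"ty": 0,"tz": 0,"ax": 0,"ay": 0,"az": 0,"grip": 1},
    {"tx": 0.06,"ty": 0,"tz": 0,"ax": 0,"ay": 0,"az": 0,"grip": 1},
    {"tx": 0.11,"ty": 0,"tz": 0,"ax": 0,"ay": 0,"az": 0,"grip": 1},
    {"tx": 0.16,"ty": 0,"tz": 0,"ax": 0,"ay": 0,"az": 0,"grip": 1},
    {"tx": 0.2,"ty": 0,"tz": 0,"ax": 0,"ay": 0,"az": 0,"grip": 1},
    {"tx": 0.22,"ty": 0,"tz": 0,"ax": 0,"ay": 0,"az": 0,"grip": 1}
  ]
}}

```text
time: 14.48
tool_pos: [0.5296, 0.0037, 0.0501]
tool_rot: [3.13, -0.273, 0.0]
contact_force: [-5.3, 0.1, 7.7]
gripper_width: 0.0073
finger_force: 110.3
```

Request:
{"name": "apply_moves", "arguments": {
  "plan": [
    {"tx": 0.02,"ty": 0,"tz": 0,"ax": 0,"ay": 0,"az": 0,"grip": 1},
    {"tx": 0.06,"ty": 0,"tz": 0,"ax": 0,"ay": 0,"az": 0,"grip": 1},
    {"tx": 0.11,"ty": 0,"tz": 0,"ax": 0,"ay": 0,"az": 0,"grip": 1},
    {"tx": 0.16,"ty": 0,"tz": 0,"ax": 0,"ay": 0,"az": 0,"grip": 1},
    {"tx": 0.2,"ty": 0,"tz": 0,"ax": 0,"ay": 0,"az": 0,"grip": 1},
    {"tx": 0.22,"ty": 0,"tz": 0,"ax": 0,"ay": 0,"az": 0,"grip": 1}
  ]
}}

```text
time: 15.22
tool_pos: [0.5621, -0.002, 0.0501]
tool_rot: [3.13, -0.273, 0.0]
contact_force: [-5.0, 0.7, 7.6]
gripper_width: 0.0077
finger_force: 110.3
```

Request:
{"name": "apply_moves", "arguments": {
  "plan": [
    {"tx": 0.02,"ty": 0,"tz": 0,"ax": 0,"ay": 0,"az": 0,"grip": 1},
    {"tx": 0.05,"ty": 0,"tz": 0,"ax": 0,"ay": 0,"az": 0,"grip": 1},
    {"tx": 0.075,"ty": 0,"tz": 0,"ax": 0,"ay": 0,"az": 0,"grip": 1},
    {"tx": 0.09,"ty": 0,"tz": 0,"ax": 0,"ay": 0,"az": 0,"grip": 1},
    {"tx": 0.1,"ty": 0,"tz": 0,"ax": 0,"ay": 0,"az": 0,"grip": 1}
  ]
}}

```text
time: 15.85
tool_pos: [0.5767, -0.0046, 0.0501]
tool_rot: [3.13, -0.273, 0.0]
contact_force: [-4.7, 0.3, 7.0]
gripper_width: 0.0073
finger_force: 110.2
```

Request:
{"name": "apply_moves", "arguments": {
  "plan": [
    {"tx": 0.01,"ty": 0,"tz": 0,"ax": 0,"ay": 0,"az": 0,"grip": 1},
    {"tx": 0.02,"ty": 0,"tz": 0,"ax": 0,"ay": 0,"az": 0,"grip": 1},
    {"tx": 0.025,"ty": 0,"tz": 0,"ax": 0,"ay": 0,"az": 0,"grip": 1}
  ]
}}

```text
time: 16.23
tool_pos: [0.5804, -0.0052, 0.0502]
tool_rot: [3.13, -0.273, 0.0]
contact_force: [-5.0, 0.9, 7.0]
gripper_width: 0.0075
finger_force: 110.3
```

Continue in 1.5 mm steps until the stop shows in the force.

Request:
{"name": "apply_moves", "arguments": {
  "plan": [
    {"tx": 0.01,"ty": 0,"tz": 0,"ax": 0,"ay": 0,"az": 0,"grip": 1},
    {"tx": 0.015,"ty": 0,"tz": 0,"ax": 0,"ay": 0,"az": 0,"grip": 1},
    {"tx": 0.015,"ty": 0,"tz": 0,"ax": 0,"ay": 0,"az": 0,"grip": 1}
  ]
}}

```text
time: 16.6
tool_pos: [0.5829, -0.0057, 0.0501]
tool_rot: [3.129, -0.273, 0.002]
contact_force: [-3.0, -0.4, 5.9]
gripper_width: 0.0076
finger_force: 110.0
```

Request:
{"name": "apply_moves", "arguments": {
  "plan": [
    {"tx": 0.01,"ty": 0,"tz": 0,"ax": 0,"ay": 0,"az": 0,"grip": 1},
    {"tx": 0.01,"ty": 0,"tz": 0,"ax": 0,"ay": 0,"az": 0,"grip": 1}
  ]
}}

```text
time: 16.85
tool_pos: [0.5844, -0.006, 0.0502]
tool_rot: [3.129, -0.273, 0.002]
contact_force: [-2.0, 0.8, 5.3]
gripper_width: 0.0077
finger_force: 110.0
```

Request:
{"name": "apply_moves", "arguments": {
  "plan": [
    {"tx": 0.01,"ty": 0,"tz": 0,"ax": 0,"ay": 0,"az": 0,"grip": 1},
    {"tx": 0.01,"ty": 0,"tz": 0,"ax": 0,"ay": 0,"az": 0,"grip": 1}
  ]
}}

```text
time: 17.1
tool_pos: [0.5855, -0.0061, 0.0502]
tool_rot: [3.13, -0.273, 0.0]
contact_force: [-5.3, 1.7, 6.5]
gripper_width: 0.0074
finger_force: 110.2
```

Run:
```python
from wr import *
np.set_printoptions(precision=4,suppress=True)
s,p=wshot(); save(p,'w6.png',(200,40,450,240),3); print(s["tool_pos"])
```

```text
[ 0.5855 -0.0061  0.0502]
```

View pics/w6.png

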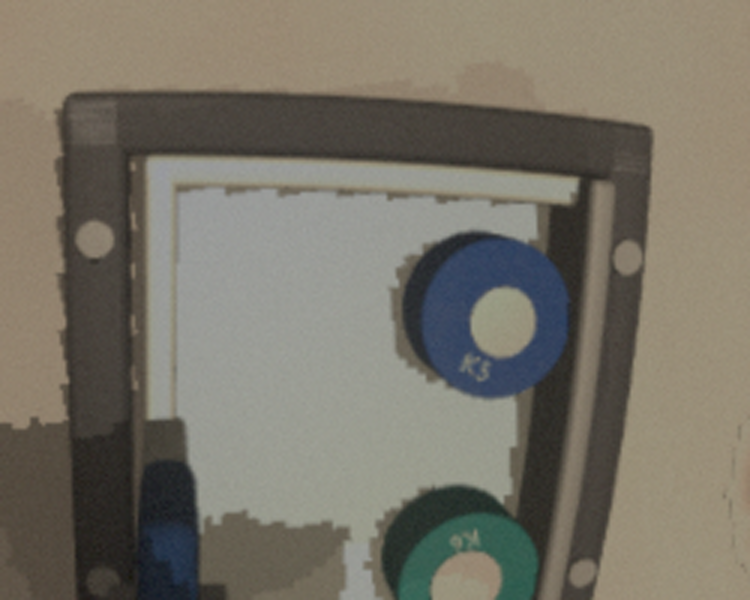

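The tray's front wall is right up to the stop at row 157, with a gap of 1 mm at most. The pucks are at the fence, blue at (495,315) and teal at (460,560). One more firm nudge will seat it.

Request:
{"name": "apply_moves", "arguments": {
  "plan": [
    {"tx": 0.007,"ty": 0,"tz": 0,"ax": 0,"ay": 0,"az": 0,"grip": 1},
    {"tx": 0.012,"ty": 0,"tz": 0,"ax": 0,"ay": 0,"az": 0,"grip": 1},
    {"tx": 0.012,"ty": 0,"tz": 0,"ax": 0,"ay": 0,"az": 0,"grip": 1}
  ]
}}

```text
time: 17.52
tool_pos: [0.5855, -0.0062, 0.0501]
tool_rot: [3.13, -0.272, -0.007]
contact_force: [-13.2, 1.7, 11.5]
gripper_width: 0.0074
finger_force: 111.1
```

Request:
{"name": "apply_moves", "arguments": {
  "plan": [
    {"tx": -0.006,"ty": 0,"tz": 0,"ax": 0,"ay": 0,"az": 0,"grip": 1},
    {"tx": -0.006,"ty": 0,"tz": 0,"ax": 0,"ay": 0,"az": 0,"grip": 0.6},
    {"tx": -0.006,"ty": 0,"tz": 0,"ax": 0,"ay": 0,"az": 0,"grip": 0},
    {"tx": -0.006,"ty": 0,"tz": 0,"ax": 0,"ay": 0,"az": 0,"grip": 0},
    {"tx": -0.006,"ty": 0,"tz": 0,"ax": 0,"ay": 0,"az": 0,"grip": 0},
    {"tx": -0.006,"ty": 0,"tz": -0.1,"ax": 0,"ay": 0,"az": 0,"grip": 0},
    {"tx": -0.006,"ty": 0,"tz": -0.4,"ax": 0,"ay": 0,"az": 0,"grip": 0},
    {"tx": -0.006,"ty": 0,"tz": -0.8,"ax": 0,"ay": 0,"az": 0,"grip": 0},
    {"tx": -0.006,"ty": 0,"tz": -0.95,"ax": 0,"ay": 0,"az": 0,"grip": 0},
    {"tx": -0.006,"ty": 0,"tz": -0.95,"ax": 0,"ay": 0,"az": 0,"grip": 0}
  ]
}}

```text
time: 18.77
tool_pos: [0.5876, -0.0064, 0.1961]
tool_rot: [3.13, -0.273, 0.011]
contact_force: [0.3, -0.2, -0.6]
gripper_width: 0.0423
finger_force: 0.0
```

Run:
```python
from wr import *
s,p=wshot(); save(p,'w7.png',(180,0,430,200),3); print(s["tool_pos"],s["gripper_width"])
```

```text
[ 0.58761083 -0.00638994  0.19611033] 0.04234477596010041
```

View pics/w7.png

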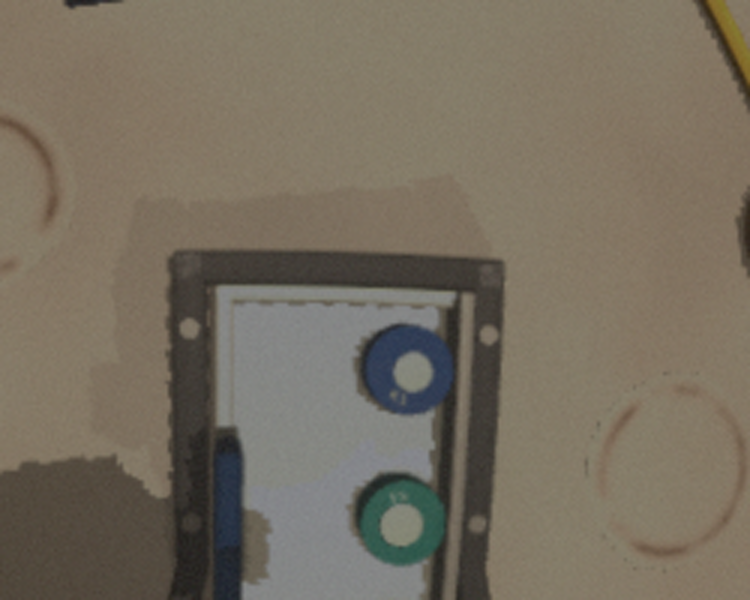

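Tray is flush with the stop between the rails, with blue (408,370) and teal (400,520) in line at the fence. I check the black puck numerically before handing in.

Run:
```python
from wr import *
np.set_printoptions(precision=4,suppress=True)
D=np.array([.5756,-.0452]);th=-.1735;c,s_=np.cos(th),np.sin(th)
dk=lambda X:np.array([[c,s_],[-s_,c]])@(X[:2]-D)
s,p=wshot()
for t,z in(("sample_puck_1",.005),("tray_fence",.024),("tray_tab",.022),("tray_handle",.058)):
    for r in place_of(p,t)[:4]: print(t,round(r["conf"],2),r["centre"],dk(watz(s,p,r["centre"],z)),p["pixels"][int(r["centre"][1])-14:int(r["centre"][1])+14,int(r["centre"][0])-14:int(r["centre"][0])+14].reshape(-1,3).mean(0).round())
```

```text
sample_puck_1 0.97 [313.0, 171.4] [-0.0006 -0.0254] [75. 95. 85.]
sample_puck_1 0.76 [311.5, 210.4] [-0.0484 -0.0266] [73. 72. 66.]
sample_puck_1 0.59 [316.1, 123.2] [ 0.0541 -0.0264] [71. 78. 90.]
sample_puck_1 0.51 [10.4, 222.6] [-0.0773  0.4271] [nan nan nan]
tray_fence 0.93 [327.4, 174.7] [ 0.001  -0.0377] [76. 86. 76.]
tray_handle 0.57 [257.5, 186.1] [-0.0007  0.0378] [68. 67. 65.]<stdin>:7: RuntimeWarning: Mean of empty slice.
  ret = um.true_divide(
```

All three are in one row at y about -0.026, against an expected -0.023. The tray is home, so I hand in.

```bash
python3 -c "
from rig import manip
print(manip.finish_job())"
```

```text
the job is handed in; nothing more can be done
None
```

The job is handed in: the tray is flush against the dock stop and released, and all three pucks measured in one row along the fence; no verdict came back.

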